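# Index a watch case under the measuring camera

### The arm

A 6-joint arm with a two-finger parallel gripper is mounted at the origin on the work surface. World frame = base frame: x ahead of the robot, y to its left, z up, the work surface at z = 0. Lengths are in m, angles in degrees, forces in N, time in s.
With the tool pointing down it reaches from about 0.3 to 0.75 m from the base axis. Payload 8.5 kg.
Tool frame: the origin (TCP) lies midway between the tips of the shut fingers; the grasp point (between the pads) lies env.tcp_to_grasp behind it (env.tcp_to_grasp is the distance from the TCP to the grasp point, in m); z points along the fingers, y is the direction in which the jaws open and shut (so a half turn about z gives the same grasp; the last joint's range is limited). The gripper opens to 85 mm and grips with 20 to 120 N. Pads are 22 mm wide; open, the fingers measure 114 mm over their backs; the gripper's body (76 mm by 85 mm) begins 54 mm behind the grasp point. The pads swing forward as they close: fully open they stand 13 mm farther back than shut.
Start: joints at [56.763, 21.807, 74.336, -0, 83.858, -12.336], TCP at [0.196, 0.514, 0.231] pointing down, gripper open.
Joint ranges: [-178.18, 178.18], [-50.72, 133.34], [12.68, 142.11], [-81.47, 261.47], [9.98, 163.14], [-165.26, 165.26]. Speed limits (degrees/s): [136.94, 136.94, 180, 180, 180, 180].

### API

Orientations are given as a 3x3 rotation matrix whose columns are the frame's x, y, z axes.
In Python, from rig import readout, imaging, job, env gives the robot as it stands.
- The arm moves only by the tool move_arm, never from a script. Its argument "motion" is a list of rows, each a list of 3 entries, a list of its own where there are three numbers: the shift along the tool's x, y, z normalised to -1 to 1, where 1 is 0.02 m, then the turn, a rotation vector about the tool's x, y, z normalised to -1 to 1, where 1 is 120 degrees, then the gripper command: -1 is shut, 1 is fully open, values between are in proportion. In form: [[[tx, ty, tz], [rx, ry, rz], claw], ...]. A call has 1 to 12 rows; each row shifts and turns the pose as measured when the row begins, along the tool's axes as they then stand; what a row does not reach is not made up. A row lasts 1/12 s, in which the tool goes at most 41.7 mm and 7.16 degrees, less where a joint would pass 70% of its speed; a pose out of reach is approached as far as the arm can. A call with a number of a shift or a turn outside -1 to 1 is refused whole. A call with a gripper value outside its range is refused whole. The fingers move at their own pace and stop on an object; "squeeze" is the grip in N (left out, the last holds). Time passes only in rows, so rows that do not move let the fingers close. It gives the time, the measured TCP pose, the force and the opening at its end, in the units of the state.
- readout.observe(): the state, without advancing time (a new reading comes with each control period).
- imaging.get_image(name): name is "scene" or "top" or "wrist"; returns a dict with "img" (480x640x3 uint8, blue, green, red), "fov_y" (degrees; the focal length in pixels is half the picture's height over the tangent of half this angle, whatever the lens; pixels are square), "cx", "cy" (the principal point, pixels), "eye" and "orientation" of the camera in the world. Camera axes: x right, y up, looking along -z (the intrinsics and any distortion apply to the point x, -y, -z); pixel columns grow to the right and rows downward; lengths in m; the calibration is good to about 2 mm. A picture is of the moment at which its call begins. There is no depth.
- job.close_job(): hands the job in, once; it reports no verdict.
The state is a dict: "time_s": time; "q": joint angles; "qvel": joint speeds; "joint_efforts": joint torques, N m; "position": TCP position; "tool_rot": TCP orientation; "ft_force": force on the tool from outside, world axes, zero at the start; "wrist_torque": the same for the moment, N m; "grip_width": finger opening in m.
Only numpy, scipy, OpenCV 4.12 (cv2) and the standard library are available. Lean on these libraries where they do the work, as an engineer would, in place of code of your own. Each camera call takes 0.05 s, during which the arm holds its last target.

### The job

Push the part carrier of the camera measuring station all the way back to its end stop, then let go so that its spring brings it back and it latches on the stop pin, under the camera. Then press the wide key on the key box and let it up again to take the measurement; do not press it before the carrier is latched. Only push with the fingers: do not touch the watch case, which stays in its nest, and leave the other things where they stand.

Things in the scene. Friction and masses are not known exactly. Their poses are not given: they have to be found in the camera images.
- station: Camera measuring station, fixed: navy base plate 12 mm thick on the work surface, x -35 to 340, y -105 to 65 mm. Origin: on the work surface under the middle of the carrier's front face when at rest; x axis = push direction, away from the robot, yaw up to 0.3 rad either way; z up. On it: the carrier, the stop pin, an end stop block at x 256 mm, a column at x 305, y 40 mm with the camera.
- slide_face (a point): Middle of the carrier's upright front (push) face, 31 mm above the work surface; moves with the carrier; axes as the station's. The carrier is a bare aluminium block 100 mm wide (y), 180 mm long (from this face along +x), 34 mm tall, 0.4 kg, 14 to 48 mm above the work surface. Nothing stands in front of this face but the low base plate (top at 12 mm).
- slide (a joint): Carrier travel along station +x, m: 0 at rest, 0.075 at the end stop. A spring returns it: 2.5 N at 0, 5.5 N at 0.050, 7 N at 0.075, damping 25 N per m/s. From 0.01 to 0.05 a ramped tooth on its -y side drives the stop pin aside (up to 3 N more); just past 0.050 the pin springs in behind the tooth and stops the return at about 0.050: latched. Let go earlier, it returns to 0.
- stop_pin (a joint): Sprung steel stop pin, 10 mm thick, lying along the station's y at x 85 mm, 28 mm above the work surface, in a housing 30 x 28 mm (top at 46 mm) centred at x 85, y -88 mm, black knob at its outer end. 0 = fully in (towards the carrier), grows to about 0.012 m as the tooth drives it out.
- nest (a point): Centre of the carrier's top under the watch case, 140 mm behind the front face and 48 mm above the work surface; moves with the carrier. Around it a steel ring 52 mm across, 6 mm high, inside 44 mm.
- camera (a point): Lower end of the camera, a 42 mm barrel, 234 mm above the work surface at station x 190, y 0 mm: right over the nest when the carrier is latched.
- keybox: Navy key box, fixed to the table left or right of the station, 90 mm (x) by 120 mm (y), 30 mm tall. Origin: centre of its underside. The wide key is centred at its x -24 mm; beyond it lie two rows of small grey keys, 4 mm high, that do not move.
- watch_case: Loose round steel watch case with white dial, 39 mm across, 12 mm tall, lying in the nest ring on the carrier. Origin: centre of its underside.
- key_top (a point): Middle of the wide key's top, 42 mm above the work surface when up; moves with the key; axes as the key box's (yaw up to 0.3 rad). The key is a grey bar 26 mm (x) by 54 mm (y), standing 12 mm above the navy key box, near its edge towards the robot.
- key (a joint): Travel of the wide key downwards, m: 0 up, 0.005 fully pressed; sprung, 2 N at the start to 4 N at the bottom. It counts as pressed once it is more than 3.5 mm down.
- loupe: Black eye loupe, loose, 42 mm across, 38 mm tall; stands in the place left or right of the station that the key box does not take. Bystander. Origin: centre of underside.
- jar: Small glass jar with metal cap, loose, 52 mm across, 60 mm tall, left (+y). Bystander. Origin: centre of underside.
- ring_gauge: Steel ring gauge, loose, 60 mm across with a 28 mm hole, 20 mm tall, right (-y). Bystander. Origin: centre of underside.
Mind the look-alikes: they are no part of the job. What is shaped like the watch_case but yellow is not meant. Of the things that look like the keybox, the larger one is meant.

How it is judged:
By the outcome, as a careful person would: the job done as asked, in the order asked, and still so for the second after the job is handed in, with the robot touching nothing.
It also fails if it takes over 48 s, if anything falls off the work surface, if the arm or the gripper's body presses on something with over 40 N, if the wrist force passes 120 N, or if a joint passes its speed limit or range.

## Working session

There is one attempt and no reset: what is moved stays moved. The work goes in short steps, Python scripts to look and compute and a tool call to move; the robot and the scene stay as the last step left them, time stands still between calls to the robot, and variables do not carry over. Pictures are saved under pics/ and viewed, and the job is handed in when it is done.

Besides the shell and the picture viewer there is one more tool, called after "Request:" as name([rows], argument=value, ...), one row to a line, values as JSON. move_arm: Moves the arm, as the interface text tells. Its arguments: {"type":"object","properties":{"motion":{"type":"array","items":{"type":"array"}},"squeeze":{"type":"number"}},"required":["motion"]}

```bash
ls; mkdir -p pics
python3 - <<'E'
from rig import readout, imaging, job, env
import cv2
s=readout.observe(); print(s); print([a for a in dir(env) if a[0]!='_'], env.tcp_to_grasp)
for n in("scene","top"):
    d=imaging.get_image(n); cv2.imwrite(f"pics/{n}0.png",d["img"]); print(n,{k:v for k,v in d.items() if k!="img"})
E
```

```text
pics
{'time_s': 0.0, 'q': array([ 5.67634716e+01,  2.18413306e+01,  7.43872472e+01, -1.21171943e-03,
        8.38569212e+01, -1.23370206e+01]), 'qvel': array([ 0.12650103, -0.04376468,  0.06554305,  0.02656652,  0.10443584,
        0.03359335]), 'joint_efforts': array([-3.41569676e-04, -4.48457479e+01, -2.31289333e+01, -2.09406380e-04,
        4.68676037e-03, -3.02774288e-05]), 'position': array([0.19604886, 0.51354599, 0.23069391]), 'tool_rot': array([[-9.34208232e-01,  3.56727260e-01, -8.00303370e-04],
       [ 3.56728033e-01,  9.34207431e-01, -1.25965543e-03],
       [ 2.98295925e-04, -1.46227112e-03, -9.99998886e-01]]), 'ft_force': array([ 0.88143983, -0.04373847,  0.40173639]), 'wrist_torque': array([ 0.00953166, -0.00630577,  0.01805659]), 'grip_width': 0.08524543817555227}
['MotionError', 'tcp_to_grasp'] 0.0187
scene {'fov_y': 50.633028378225205, 'cx': 310.0584992989625, 'cy': 250.0597780836407, 'eye': array([ 1.10867301, -0.0473638 ,  1.04262962]), 'orientation': array([[ 0.07081323, -0.84194782,  0.53489192],
       [ 0.99739877,  0.05252935, -0.04935961],
       [ 0.01346069,  0.53699585,  0.84347748]])}
top {'fov_y': 48.48279715712764, 'cx': 319.8242075221534, 'cy': 242.47788226424927, 'eye': array([ 0.35271979, -0.00961872,  1.18834332]), 'orientation': array([[ 0.01141075,  0.98285708, -0.18401563],
       [-0.99968849,  0.00712794, -0.02391891],
       [-0.02219722,  0.18423124,  0.98263225]])}
```

View pics/scene0.png

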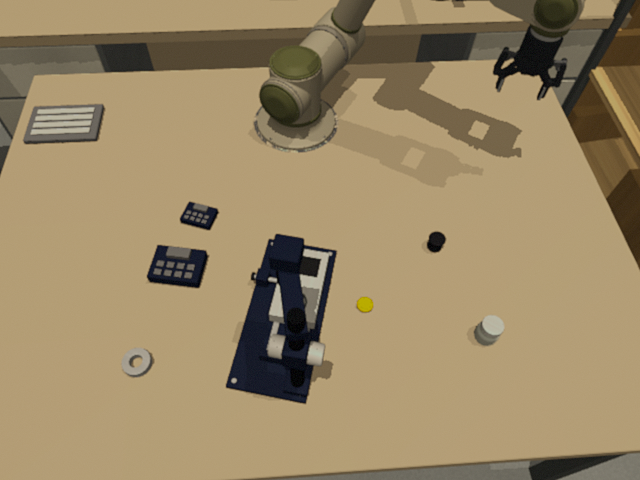

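View pics/top0.png

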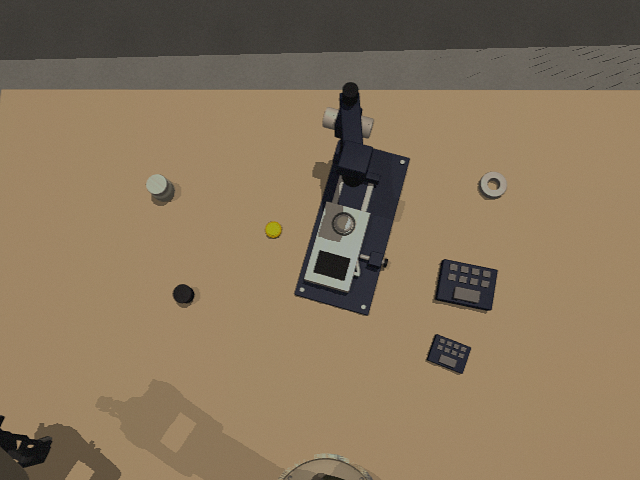

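The scene and top pictures show the station with its carrier front edge near top (330,285) and two key boxes: a large one at top (467,285) and a small one at (449,354). The larger is the one meant. The yellow disc at (273,229) is the watch case look-alike. I'll confirm these in an enlarged crop.

Run:
```python
import cv2
i=cv2.imread("pics/top0.png")
cv2.imwrite("pics/topcrop.png",cv2.resize(i[180:380,280:510],None,fx=3.4,fy=3,interpolation=cv2.INTER_CUBIC) if 0 else cv2.resize(i[190:380,285:510],None,fx=3.5,fy=3.15,interpolation=cv2.INTER_CUBIC) if 0 else cv2.resize(i[190:380,290:510],None,fx=3,fy=3,interpolation=cv2.INTER_CUBIC))
i=cv2.imread("pics/scene0.png")
cv2.imwrite("pics/scenecrop.png",cv2.resize(i[190:410,130:350],None,fx=2.7,fy=2.7,interpolation=cv2.INTER_CUBIC))
```

```text
(no output)
```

View pics/topcrop.png

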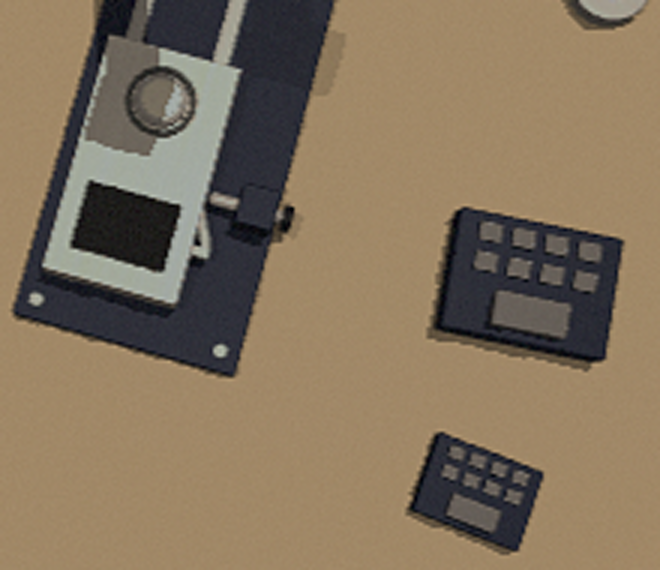

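View pics/scenecrop.png

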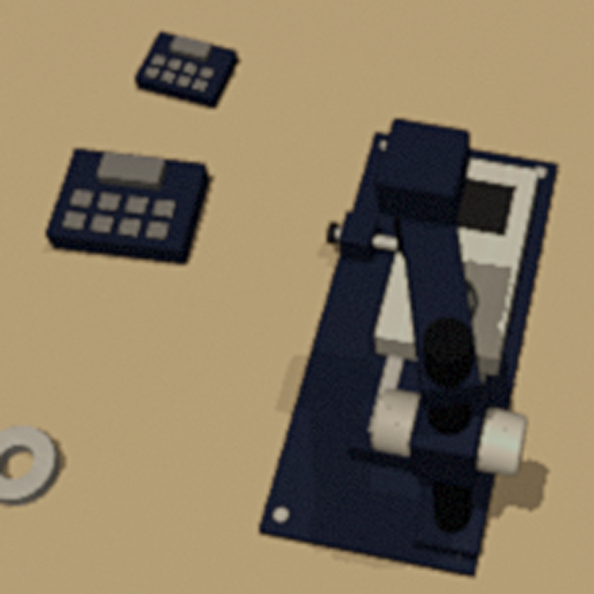

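```bash
cat > h.py <<'E'
import numpy as np
from rig import imaging
def ray(d,uv,z,dist=None):
    f=240/np.tan(np.radians(d["fov_y"]/2)); uv=np.atleast_2d(np.array(uv,float))
    c=np.c_[(uv[:,0]-d["cx"])/f,-(uv[:,1]-d["cy"])/f,-np.ones(len(uv))]
    w=c@np.array(d["orientation"]).T; e=np.array(d["eye"])
    return e+w*((z-e[2])/w[:,2])[:,None]
def proj(d,P):
    f=240/np.tan(np.radians(d["fov_y"]/2))
    c=(np.atleast_2d(P)-d["eye"])@np.array(d["orientation"])
    return np.c_[d["cx"]-f*c[:,0]/c[:,2],d["cy"]+f*c[:,1]/c[:,2]]
E
python3 - <<'E'
from h import *
d=imaging.get_image("top"); np.set_printoptions(precision=4,suppress=True)
o=np.array([290,190.]);C=lambda L:np.array(L)/3.+o
c=ray(d,C([(42,270),(178,303),(241,68),(108,36)]),.048)
print(c,[np.linalg.norm(c[i]-c[(i+1)%4]) for i in range(4)])
for i,j in((0,3),(1,2)): v=c[j]-c[i]; print(np.degrees(np.arctan2(v[1],v[0])))
v=c[0]-c[1]; print(np.degrees(np.arctan2(-v[0],v[1])))
print("front mid",(c[0]+c[1])/2)
k=ray(d,C([(494,290),(571,302),(568,338),(491,326)]),.042); print(k,k.mean(0),[np.linalg.norm(k[i]-k[(i+1)%4]) for i in range(4)])
kb=ray(d,C([(463,208),(623,240),(606,354),(441,324)]),.03);print(kb,kb.mean(0),[np.linalg.norm(kb[i]-kb[(i+1)%4]) for i in range(4)])
v=kb[0]-kb[1]; print(np.degrees(np.arctan2(-v[0],v[1])));v=kb[1]-kb[2]; print(np.degrees(np.arctan2(v[1],v[0])))
print("yellow etc",ray(d,[(273,229),(183,294),(493,185)],.01)[:, :2])
d=imaging.get_image("scene")
def S(L): return np.array(L)/2.7+np.array([130,190])
k=ray(d,S([(103,152),(166,157),(161,187),(98,182)]),.042);print("scene key",k.mean(0),k)
kb=ray(d,S([(77,149),(209,166),(186,243),(51,230)]),.03);print("scene kb",kb,kb.mean(0))
print("scene plate", ray(d,S([(376,133),(556,163),(475,575),(262,533)]),.012))
E
```

```text
[[ 0.4839  0.0512  0.048 ]
 [ 0.4612 -0.0462  0.048 ]
 [ 0.6337 -0.092   0.048 ]
 [ 0.6573  0.0055  0.048 ]] [np.float64(0.1000358372354286), np.float64(0.17847643058050866), np.float64(0.10038555876811517), np.float64(0.17928970981421802)]
-14.767787635550036
-14.886398953489156
-13.149017898575199
front mid [0.4726 0.0025 0.048 ]
[[ 0.4731 -0.2719  0.042 ]
 [ 0.4651 -0.3262  0.042 ]
 [ 0.4395 -0.3229  0.042 ]
 [ 0.4474 -0.2689  0.042 ]] [ 0.4563 -0.2975  0.042 ] [np.float64(0.05487686672027346), np.float64(0.025798002495973277), np.float64(0.05465189402148653), np.float64(0.025866649347445564)]
[[ 0.5341 -0.2542  0.03  ]
 [ 0.5116 -0.3689  0.03  ]
 [ 0.4292 -0.3527  0.03  ]
 [ 0.4495 -0.2358  0.03  ]] [ 0.4811 -0.3029  0.03  ] [np.float64(0.11683881635945445), np.float64(0.08390322850363172), np.float64(0.11864202735758973), np.float64(0.08655598106340706)]
-11.124667085567028
-11.101695101929606
yellow etc [[ 0.6037  0.1255]
 [ 0.4547  0.3219]
 [ 0.7095 -0.3742]]
scene key [ 0.4625 -0.2932  0.042 ] [[ 0.443  -0.3194  0.042 ]
 [ 0.4516 -0.2648  0.042 ]
 [ 0.4819 -0.2674  0.042 ]
 [ 0.4735 -0.3212  0.042 ]]
scene kb [[ 0.4305 -0.3456  0.03  ]
 [ 0.4554 -0.2296  0.03  ]
 [ 0.5312 -0.246   0.03  ]
 [ 0.5114 -0.3602  0.03  ]] [ 0.4821 -0.2954  0.03  ]
scene plate [[ 0.4178 -0.0841  0.012 ]
 [ 0.4599  0.0751  0.012 ]
 [ 0.8199 -0.0213  0.012 ]
 [ 0.7774 -0.1806  0.012 ]]
```

Request:
move_arm([
  [[0,0,0],[0,0,-0.053],-1],
  [[-0.77,-0.96,0],[0,0,0],-1],
  [[-0.77,-0.96,0],[0,0,0],-1],
  [[-0.77,-0.96,0],[0,0,0],-1],
  [[-0.77,-0.96,0],[0,0,0],-1],
  [[-0.77,-0.96,0],[0,0,0],-1],
  [[-0.77,-0.96,0],[0,0,0],-1],
  [[-0.77,-0.96,0],[0,0,0],-1],
  [[-0.77,-0.96,0],[0,0,0],-1],
  [[-0.77,-0.96,0],[0,0,0],-1],
  [[-0.77,-0.96,0],[0,0,0],-1],
], squeeze=40)

```text
time_s: 1.12
position: [0.2993, 0.2827, 0.2287]
tool_rot: [[-0.971, 0.238, -0.003], [0.238, 0.971, -0.003], [0.002, -0.003, -1.0]]
ft_force: [0.4, 1.6, 0.2]
grip_width: -0.0003
```

Request:
move_arm([
  [[-0.73,-0.96,0],[0,0,0],-1],
  [[-0.73,-0.96,0],[0,0,0],-1],
  [[-0.73,-0.96,0],[0,0,0],-1],
  [[-0.73,-0.96,0],[0,0,0],-1],
  [[-0.73,-0.96,0],[0,0,0],-1],
  [[-0.73,-0.96,0.3],[0,0,0],-1],
  [[-0.73,-0.96,0.5],[0,0,0],-1],
  [[-0.73,-0.96,0.5],[0,0,0],-1],
  [[-0.73,-0.96,0.5],[0,0,0],-1],
  [[-0.73,-0.96,0.5],[0,0,0],-1],
  [[-0.73,-0.96,0.5],[0,0,0],-1],
  [[-0.6,-0.8,0],[0,0,0],-1],
])

```text
time_s: 2.12
position: [0.4161, 0.0062, 0.1717]
tool_rot: [[-0.971, 0.239, 0.0], [0.239, 0.971, -0.002], [-0.001, -0.002, -1.0]]
ft_force: [0.4, 0.2, 0.4]
grip_width: -0.0
```

Run:
```python
from h import *
from rig import readout
import cv2
s=readout.observe(); print(s["position"],s["tool_rot"],s["q"],s["time_s"])
d=imaging.get_image("top"); cv2.imwrite("pics/top1.png",d["img"])
d=imaging.get_image("wrist"); cv2.imwrite("pics/w1.png",d["img"])
```

```text
[0.41608604 0.00624834 0.17165233] [[-9.71071228e-01  2.38789716e-01  3.75705702e-04]
 [ 2.38788688e-01  9.71069883e-01 -1.80156852e-03]
 [-7.95032528e-04 -1.65973708e-03 -9.99998307e-01]] [-15.48041325  12.02717069  99.84228297  -0.10103473  68.08228076
 -91.62763796] 2.1167
```

View pics/top1.png

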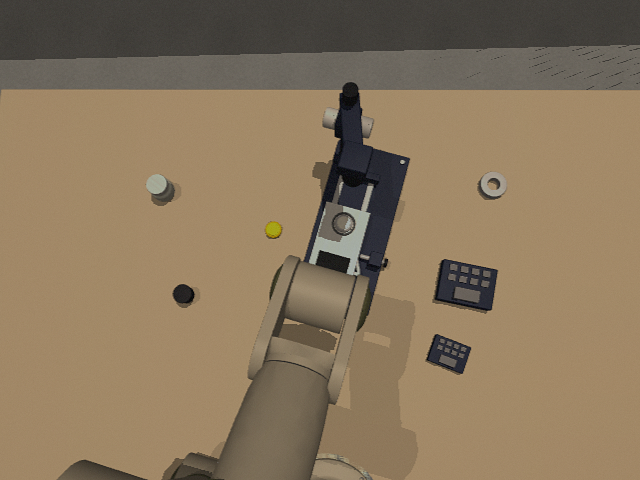

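View pics/w1.png

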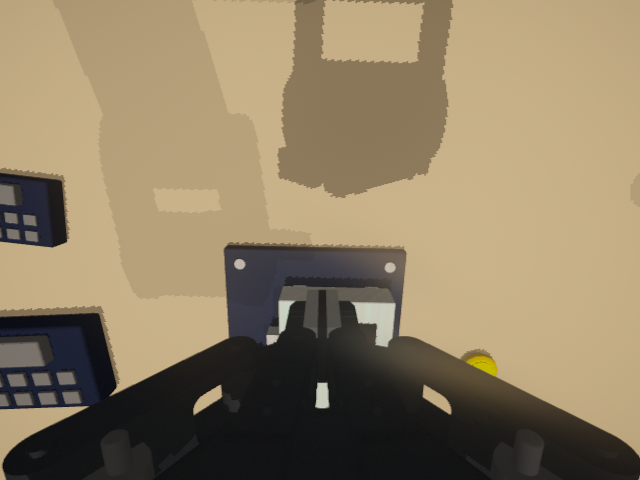

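Request:
move_arm([
  [[0,0.3,0],[0,-0.055,0],-1],
  [[0,0.25,0],[0,-0.055,0],-1],
  [[0,0,0],[0,-0.055,0],-1],
  [[0,0,0],[0,-0.055,0],-1],
  [[0,0,0],[0,0,-0.006],-1],
])

```text
time_s: 2.63
position: [0.4201, 0.0173, 0.1732]
tool_rot: [[-0.861, 0.232, 0.452], [0.203, 0.973, -0.113], [-0.466, -0.006, -0.885]]
ft_force: [-0.7, -0.0, -0.5]
grip_width: 0.0005
```

```bash
cat > st.py <<'E'
from h import *
from rig import readout
import sys
np.set_printoptions(precision=4,suppress=True)
a=np.radians(-14.6)
R=np.array([[np.cos(a),-np.sin(a)],[np.sin(a),np.cos(a)]])
s=readout.observe();p=s["position"];T=s["tool_rot"]
print("t",s["time_s"],"station xy",R.T@(p[:2]-[.4726,.0025]),"z",p[2],"q",s["q"])
print("tool z in station",R.T@T[:2,2],"toolx",R.T@T[:2,0], "F",s["ft_force"])
X=np.array([*R[:,0],0])
print("10mm station +x in tool units",T.T@X*.5,"+y",T.T@np.array([*R[:,1],0])*.5," 10mm down",T.T@np.array([0,0,-1])*.5)
E
python3 st.py
```

```text
t 2.6333 station xy [-0.0545  0.0011] z 0.1731948193055106 q [-13.7904   3.444  116.6793  -0.2178  32.1311 -90.2851]
tool z in station [0.4655 0.0046] toolx [-0.8848 -0.0207] F [-0.7478 -0.0387 -0.4742]
10mm station +x in tool units [-0.4424 -0.0102  0.2328] +y [-0.0103  0.4999  0.0023]  10mm down [0.2328 0.0028 0.4425]
```

Request:
move_arm([
  [[0.27,0,0.68],[0,0,0],-1],
  [[0.27,0,0.68],[0,0,0],-1],
  [[0.27,0,0.68],[0,0,0],-1],
  [[0.27,0,0.68],[0,0,0],-1],
  [[0.27,0,0.68],[0,0,0],-1],
  [[0.27,0,0.68],[0,0,0],-1],
  [[0.27,0,0.68],[0,0,0],-1],
  [[0.27,0,0.68],[0,0,0],-1],
])

```text
time_s: 3.3
position: [0.4369, 0.0171, 0.0625]
tool_rot: [[-0.873, 0.225, 0.432], [0.199, 0.974, -0.105], [-0.445, -0.006, -0.896]]
ft_force: [-0.1, -0.9, 0.2]
grip_width: 0.0002
```

```bash
python3 st.py
```

```text
t 3.3 station xy [-0.0382  0.0051] z 0.062479855169617564 q [-13.2293  19.6066 123.7677  -1.1331  10.2033 -89.2613]
tool z in station [0.445  0.0071] toolx [-0.8951 -0.028 ] F [-0.1003 -0.9212  0.1596]
10mm station +x in tool units [-0.4476 -0.0141  0.2225] +y [-0.014   0.4998  0.0036]  10mm down [0.2225 0.003  0.4478]
```

Request:
move_arm([
  [[-0.2,-0.1,-0.2],[0,0.055,0],-1],
  [[0,-0.1,0],[0,0.055,0],-1],
  [[0,0,0],[0,0,-0.01],-1],
])

```text
time_s: 3.55
position: [0.4381, 0.014, 0.0648]
tool_rot: [[-0.954, 0.202, 0.22], [0.194, 0.979, -0.056], [-0.227, -0.011, -0.974]]
ft_force: [1.9, -0.4, 0.5]
grip_width: -0.0002
```

```bash
python3 st.py
```

```text
t 3.55 station xy [-0.0363  0.0024] z 0.06479363099353688 q [-13.6199  20.142  114.185   -0.3122  32.5297 -91.7859]
tool z in station [0.2274 0.001 ] toolx [-0.9725 -0.0524] F [ 1.8819 -0.4395  0.542 ]
10mm station +x in tool units [-0.4862 -0.0256  0.1137] +y [-0.0262  0.4993  0.0005]  10mm down [0.1136 0.0055 0.4869]
```

Request:
move_arm([
  [[0.14,-0.05,0.6],[0,0,0.012],-1],
  [[0.14,-0.05,0.6],[0,0,0.012],-1],
  [[0.14,0,0.55],[0,0,0],-1],
  [[0,0,0],[0,0,0],-1],
])

```text
time_s: 3.88
position: [0.441, 0.0122, 0.0288]
tool_rot: [[-0.942, 0.245, 0.229], [0.238, 0.969, -0.058], [-0.236, 0.0, -0.972]]
ft_force: [-0.8, 0.3, -0.5]
grip_width: -0.0003
```

```bash
python3 st.py
python3 - <<'E'
from h import *
import cv2
for n in("wrist","scene"):
    d=imaging.get_image(n); cv2.imwrite(f"pics/{n}2.png",d["img"])
E
```

```text
t 3.8833 station xy [-0.033   0.0014] z 0.028802694053981157 q [-13.8177  24.8827 116.468   -0.1881  25.0126 -89.4535]
tool z in station [0.2358 0.0018] toolx [-0.9718 -0.0067] F [-0.8464  0.2944 -0.4628]
10mm station +x in tool units [-0.4859 -0.0035  0.1179] +y [-0.0034  0.5     0.0009]  10mm down [ 0.1179 -0.0001  0.4859]
```

View pics/wrist2.png

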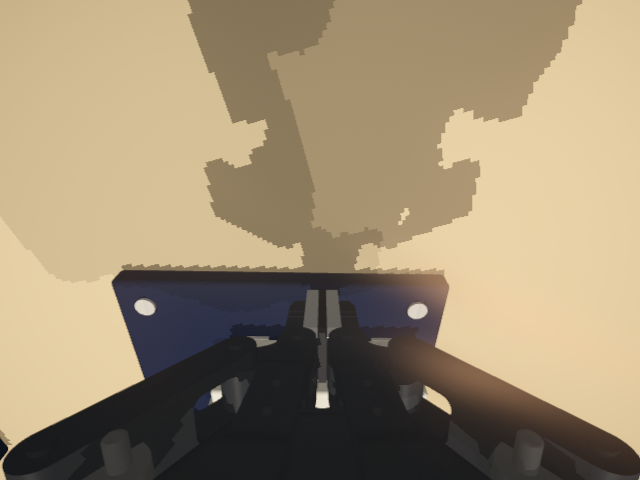

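View pics/scene2.png

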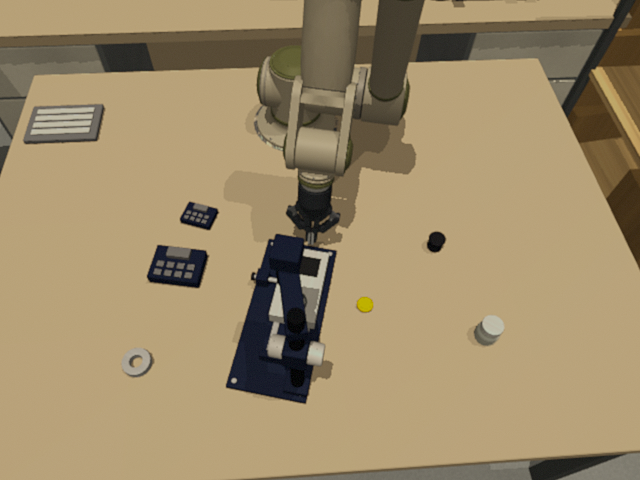

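Request:
move_arm([
  [[-0.3,0,0.073],[0,0,0],-1],
  [[-0.3,0,0.073],[0,0,0],-1],
  [[-0.3,0,0.073],[0,0,0],-1],
  [[-0.3,0,0.073],[0,0,0],-1],
  [[-0.3,0,0.073],[0,0,0],-1],
  [[-0.3,0,0.073],[0,0,0],-1],
  [[-0.3,0,0.073],[0,0,0],-1],
  [[-0.3,0,0.073],[0,0,0],-1],
])

```text
time_s: 4.65
position: [0.488, 0.0006, 0.0314]
tool_rot: [[-0.945, 0.242, 0.219], [0.236, 0.97, -0.056], [-0.226, -0.001, -0.974]]
ft_force: [-10.0, 0.5, 8.3]
grip_width: -0.0001
```

```bash
python3 st.py
```

```text
t 4.65 station xy [0.0154 0.0021] z 0.03138612122025089 q [-13.7973  27.4209 108.8347  -0.2136  30.6671 -89.6032]
tool z in station [0.2263 0.0013] toolx [-0.974  -0.0099] F [-10.0007   0.4582   8.264 ]
10mm station +x in tool units [-0.487  -0.005   0.1131] +y [-0.005   0.5     0.0006]  10mm down [0.1131 0.0005 0.487 ]
```

Request:
move_arm([
  [[0,0,0],[0,0,0],-1],
  [[0,0,0],[0,0,0],-1],
])

```text
time_s: 4.82
position: [0.4882, 0.0005, 0.0314]
tool_rot: [[-0.946, 0.242, 0.217], [0.236, 0.97, -0.055], [-0.224, -0.001, -0.975]]
ft_force: [-6.0, 1.0, 3.7]
grip_width: -0.0003
```

```bash
python3 st.py
python3 - <<'E'
from h import *
import cv2
d=imaging.get_image("scene"); cv2.imwrite(f"pics/s3.png",cv2.resize(d["img"][180:380,220:400],None,fx=3,fy=3,interpolation=2))
E
```

```text
t 4.8167 station xy [0.0156 0.002 ] z 0.03140975435801746 q [-13.8035  27.4506 108.7102  -0.2162  30.888  -89.6089]
tool z in station [0.2241 0.0012] toolx [-0.9745 -0.01  ] F [-5.9627  1.0476  3.7497]
10mm station +x in tool units [-0.4873 -0.005   0.1121] +y [-0.005   0.5     0.0006]  10mm down [0.1121 0.0005 0.4873]
```

View pics/s3.png

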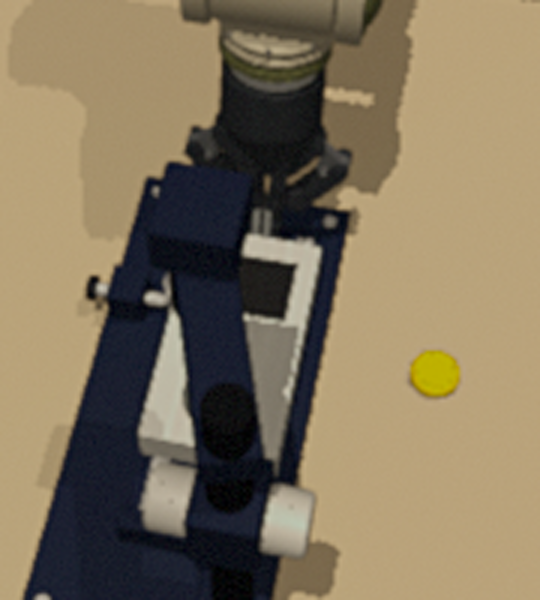

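Request:
move_arm([
  [[-0.35,-0.02,0.08],[0,0,0],-1],
  [[-0.35,-0.02,0.08],[0,0,0],-1],
  [[-0.35,-0.02,0.08],[0,0,0],-1],
  [[-0.35,-0.02,0.08],[0,0,0],-1],
  [[-0.35,-0.02,0.08],[0,0,0],-1],
])

```text
time_s: 5.28
position: [0.5153, -0.0071, 0.0302]
tool_rot: [[-0.95, 0.241, 0.2], [0.235, 0.971, -0.05], [-0.206, -0.001, -0.979]]
ft_force: [-7.3, 2.1, 6.6]
grip_width: 0.0003
```

```bash
python3 st.py
```

```text
t 5.2833 station xy [0.0438 0.0014] z 0.03018366292695124 q [-13.9624  29.4626 103.8454  -0.0402  34.8133 -90.0092]
tool z in station [0.2058 0.0019] toolx [-0.9785 -0.0116] F [-7.3208  2.0989  6.6062]
10mm station +x in tool units [-0.4893 -0.0059  0.1029] +y [-0.0058  0.5     0.0009]  10mm down [0.1029 0.0003 0.4893]
```

Request:
move_arm([
  [[-0.28,-0.01,0.06],[0,0,0],-1],
  [[-0.28,-0.01,0.06],[0,0,0],-1],
  [[-0.28,-0.01,0.06],[0,0,0],-1],
])

```text
time_s: 5.53
position: [0.5296, -0.011, 0.0299]
tool_rot: [[-0.952, 0.24, 0.192], [0.235, 0.971, -0.048], [-0.198, -0.001, -0.98]]
ft_force: [-8.6, 1.8, 7.0]
grip_width: -0.0002
```

```bash
python3 st.py
python3 - <<'E'
from h import *
import cv2
d=imaging.get_image("top"); cv2.imwrite(f"pics/t4.png",cv2.resize(d["img"][80:330,260:460],None,fx=2.4,fy=2.4,interpolation=2))
E
```

```text
t 5.5333 station xy [0.0585 0.0013] z 0.029921521505150303 q [-13.9986  30.4941 101.3057  -0.0143  36.7609 -90.1141]
tool z in station [0.1983 0.0019] toolx [-0.9801 -0.0125] F [-8.5596  1.788   7.0236]
10mm station +x in tool units [-0.49   -0.0063  0.0992] +y [-0.0062  0.5     0.001 ]  10mm down [0.0992 0.0003 0.4901]
```

View pics/t4.png

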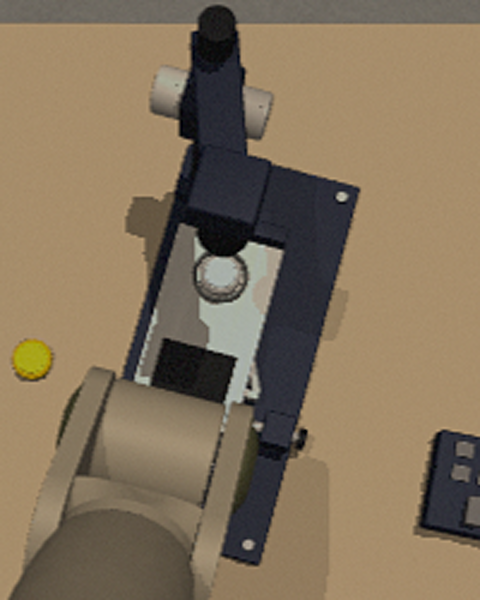

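Request:
move_arm([
  [[-0.2,-0.01,0.05],[0,0,0],-1],
  [[-0.15,-0.01,0.04],[0,0,0],-1],
])

```text
time_s: 5.75
position: [0.5355, -0.0126, 0.0294]
tool_rot: [[-0.952, 0.24, 0.188], [0.235, 0.971, -0.047], [-0.194, -0.0, -0.981]]
ft_force: [-7.8, 2.4, 6.7]
grip_width: -0.0002
```

Request:
move_arm([
  [[-0.15,-0.01,0.04],[0,0,0],-1],
  [[-0.12,-0.01,0.03],[0,0,0],-1],
])

```text
time_s: 5.92
position: [0.5363, -0.0129, 0.0284]
tool_rot: [[-0.955, 0.239, 0.177], [0.235, 0.971, -0.044], [-0.182, -0.0, -0.983]]
ft_force: [-14.7, 3.6, 11.8]
grip_width: 0.0002
```

```bash
python3 st.py
```

```text
t 5.9167 station xy [0.0655 0.0012] z 0.028433717268382 q [-14.0329  31.2693  99.6388   0.0272  38.5842 -90.2426]
tool z in station [0.1824 0.0021] toolx [-0.9831 -0.0136] F [-14.6786   3.6158  11.8235]
10mm station +x in tool units [-0.4916 -0.0069  0.0912] +y [-0.0068  0.5     0.0011]  10mm down [0.0912 0.0002 0.4916]
```

Request:
move_arm([
  [[-0.18,0,0.03],[0,0,0],-1],
  [[-0.18,0,0.03],[0,0,0],-1],
])

```text
time_s: 6.08
position: [0.5364, -0.0126, 0.0275]
tool_rot: [[-0.958, 0.238, 0.16], [0.234, 0.971, -0.04], [-0.165, -0.001, -0.986]]
ft_force: [-19.2, 2.5, 13.6]
grip_width: -0.0001
```

```bash
python3 st.py;  python3 - <<'E'
from h import *
import cv2
d=imaging.get_image("top"); cv2.imwrite(f"pics/t5.png",cv2.resize(d["img"][80:330,260:460],None,fx=2.4,fy=2.4,interpolation=2))
E
```

```text
t 6.0833 station xy [0.0655 0.0015] z 0.027500879974606623 q [-13.9905  31.5739  98.9505  -0.017   39.9591 -90.2383]
tool z in station [0.1653 0.0016] toolx [-0.9861 -0.0149] F [-19.1788   2.5269  13.5944]
10mm station +x in tool units [-0.4931 -0.0075  0.0827] +y [-0.0074  0.4999  0.0008]  10mm down [0.0827 0.0005 0.4931]
```

View pics/t5.png

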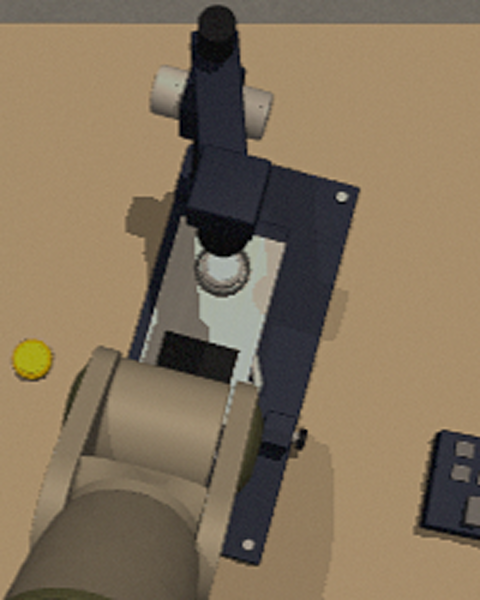

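The carrier is at its end stop: the TCP stays at station x 0.0655 while the force rises from 8 to 19 N. Now I'll let it back.

Request:
move_arm([
  [[0.25,0,-0.04],[0,0,0],-1],
  [[0.25,0,-0.04],[0,0,0],-1],
  [[0.25,0,-0.04],[0,0,0],-1],
  [[0.25,0,-0.04],[0,0,0],-1],
  [[0.25,0,-0.04],[0,0,0],-1],
  [[0.35,0,-0.06],[0,0,0],-1],
  [[0.5,0,-0.08],[0,0,0],-1],
  [[0.7,0,-0.12],[0,0,0],-1],
  [[0.7,0,-0.12],[0,0,0],-1],
  [[0.7,0,-0.12],[0,0,0],-1],
  [[0.7,0,-0.12],[0,0,0],-1],
  [[0,0,0],[0,0,0],-1],
])

```text
time_s: 7.13
position: [0.4368, 0.0115, 0.0287]
tool_rot: [[-0.957, 0.238, 0.168], [0.234, 0.971, -0.042], [-0.174, -0.001, -0.985]]
ft_force: [0.1, 0.8, -0.3]
grip_width: -0.0
```

```bash
python3 st.py
```

```text
t 7.1333 station xy [-0.0369 -0.0003] z 0.028719754078309883 q [-14.0847  25.1016 114.5985  -0.009   30.3043 -90.3376]
tool z in station [0.1736 0.0015] toolx [-0.9847 -0.0149] F [ 0.1142  0.7589 -0.3012]
10mm station +x in tool units [-0.4924 -0.0075  0.0868] +y [-0.0074  0.4999  0.0007]  10mm down [0.0868 0.0006 0.4924]
```

Request:
move_arm([
  [[-0.17,0,-0.98],[0,0,0],-1],
  [[-0.17,0,-0.98],[0,0,0],-1],
  [[-0.17,0,-0.98],[0,0,0],-1],
  [[-0.17,0,-0.98],[0,0,0],-1],
  [[-0.17,0,-0.98],[0,0.055,0],-1],
  [[0,-0.5,0],[0,0.028,0],-1],
  [[-0.31,-0.98,0],[0,0,0],-1],
  [[-0.31,-0.98,0],[0,0,0],-1],
  [[-0.31,-0.98,0],[0,0,0],-1],
  [[-0.31,-0.98,0],[0,0,0],-1],
  [[-0.31,-0.98,0],[0,0,0],-1],
  [[-0.31,-0.98,0],[0,0,0],-1],
])

```text
time_s: 8.13
position: [0.4531, -0.129, 0.1358]
tool_rot: [[-0.972, 0.233, 0.032], [0.233, 0.972, -0.012], [-0.034, -0.004, -0.999]]
ft_force: [0.1, -0.4, 0.1]
grip_width: 0.0002
```

```bash
python3 st.py;  python3 - <<'E'
from h import *
import cv2
for n in ("top","scene"):
    d=imaging.get_image(n); cv2.imwrite(f"pics/{n}6.png",d["img"])
    a=np.radians(-14.6); 
    for x in (0,.05,.075):
        for y in (-.05,.05):
            P=[.4726+x*np.cos(a)-y*np.sin(a),.0025+x*np.sin(a)+y*np.cos(a),.048]; print(n,x,y,proj(d,P))
i=cv2.imread("pics/top6.png");cv2.imwrite("pics/t6c.png",cv2.resize(i[180:380,290:510],None,fx=3,fy=3,interpolation=2))
E
```

```text
t 8.1333 station xy [ 0.0143 -0.1321] z 0.1357804129591054 q [ -30.5319   19.0541   96.5842    0.4027   62.414  -107.2156]
tool z in station [ 0.0344 -0.0033] toolx [-0.9992 -0.0193] F [ 0.0546 -0.4047  0.1147]
10mm station +x in tool units [-0.4996 -0.0096  0.0172] +y [-0.0097  0.4999 -0.0017]  10mm down [0.0172 0.002  0.4997]
top 0 -0.05 [[349.19705217 291.55160083]]
top 0 0.05 [[304.17369804 279.41437086]]
top 0.05 -0.05 [[355.08294206 269.14653856]]
top 0.05 0.05 [[310.35948877 257.23458984]]
top 0.075 -0.05 [[357.99293264 258.06945056]]
top 0.075 0.05 [[313.41795839 246.26813632]]
scene 0 -0.05 [[285.31187231 244.87617088]]
scene 0 0.05 [[327.49254502 251.79311925]]
scene 0.05 -0.05 [[280.74502799 262.87267904]]
scene 0.05 0.05 [[323.86259107 270.08508323]]
scene 0.075 -0.05 [[278.38241056 272.183017  ]]
scene 0.075 0.05 [[321.98418397 279.55070055]]
```

View pics/t6c.png

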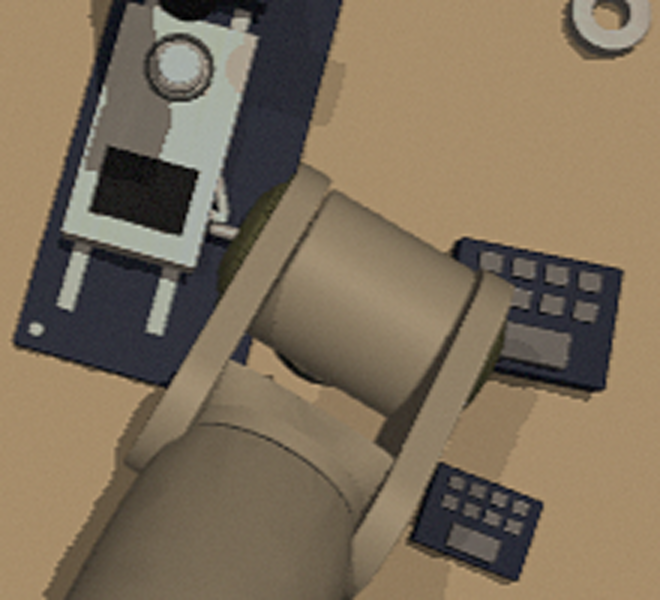

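View pics/scene6.png

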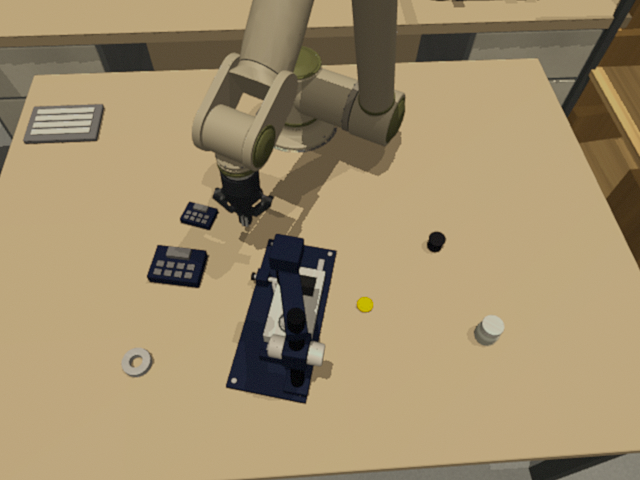

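The carrier's front-left corner is at top pixel (310.7,257.3), against (310.4,257.2) predicted for 0.050 travel, so it is latched and the watch case is in its nest. Next is the wide key of the larger box.

Request:
move_arm([
  [[-0.24,-0.9,0],[0,0,0],-1],
  [[-0.24,-0.9,0],[0,0,0],-1],
  [[-0.24,-0.9,0],[0,0,0],-1],
  [[-0.24,-0.9,0],[0,0,0],-1],
  [[-0.24,-0.9,0],[0,0,0],-1],
  [[-0.24,-0.9,0],[0,0,0],-1],
  [[-0.24,-0.9,0],[0,0,0],-1],
  [[-0.24,-0.9,0],[0,0,0],-1],
  [[-0.24,-0.9,0],[0,0,0],-1],
  [[0,0,0],[0,0,0],-1],
])

```text
time_s: 9.07
position: [0.4625, -0.3055, 0.1399]
tool_rot: [[-0.971, 0.235, 0.042], [0.234, 0.972, -0.019], [-0.045, -0.009, -0.999]]
ft_force: [-0.1, 0.3, 0.1]
grip_width: 0.0003
```

```bash
python3 st.py;  python3 - <<'E'
from h import *
from rig import readout
import cv2
s=readout.observe();T=s["tool_rot"];d=np.array([.458,-.296,.08])-s["position"]; print(s["position"],"units to above key",T.T@d/.02)
for n in ("wrist","scene"):
    d=imaging.get_image(n); cv2.imwrite(f"pics/{n}7.png",d["img"])
    print(n,"key",proj(d,[.458,-.296,.042]))
E
```

```text
t 9.0667 station xy [ 0.0678 -0.3006] z 0.13988691137013873 q [ -46.1429   25.9263   83.9292    1.0427   67.7179 -122.9491]
tool z in station [ 0.0449 -0.0078] toolx [-0.9988 -0.0182] F [-0.0711  0.2919  0.0764]
10mm station +x in tool units [-0.4994 -0.0089  0.0225] +y [-0.0091  0.4999 -0.0039]  10mm down [0.0224 0.0043 0.4995]
[ 0.46248674 -0.30547062  0.13988691] units to above key [0.46287553 0.43345316 2.97296635]
wrist key [[333.39385807 234.80192419]]
scene key [[177.80760108 251.16149877]]
```

View pics/wrist7.png

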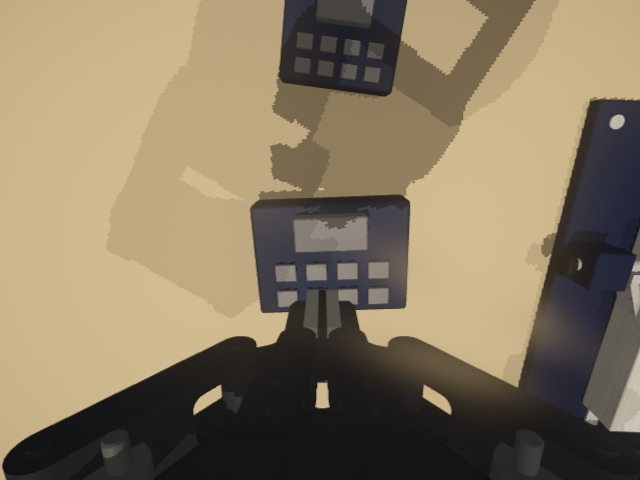

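Request:
move_arm([
  [[0.46,0.43,0.3],[0,0.02,0],-1],
  [[0,0,0.9],[0,0,0],-1],
  [[0,0,0.9],[0,0,0],-1],
  [[0,0,0.9],[0,0,0],-1],
  [[0,0,0],[0,0,0],-1],
])

```text
time_s: 9.58
position: [0.4566, -0.2867, 0.0788]
tool_rot: [[-0.973, 0.23, 0.001], [0.23, 0.973, -0.008], [-0.002, -0.008, -1.0]]
ft_force: [0.1, 0.5, -0.5]
grip_width: -0.0001
```

Run:
```python
from h import *
from rig import readout
import cv2
s=readout.observe();T=s["tool_rot"];d=np.array([.458,-.296,.044])-s["position"]; print(s["position"],"units",T.T@d/.02,s["q"],s["ft_force"])
for n in ("wrist",):
    d=imaging.get_image(n); cv2.imwrite(f"pics/{n}8.png",d["img"])
    print(n,"key,tcp",proj(d,[.458,-.296,.042]),proj(d,s["position"]))
```

```text
[ 0.45663702 -0.28668     0.07882567] units [-0.16899649 -0.42423754  1.7450878 ] [ -44.55626572   29.86393604   89.0034342    -0.35602108   60.778841
 -121.11304336] [ 0.10013402  0.50885478 -0.54146862]
wrist key,tcp [[305.88760955 284.33718025]] [[320.70659346 307.30368973]]
```

View pics/wrist8.png

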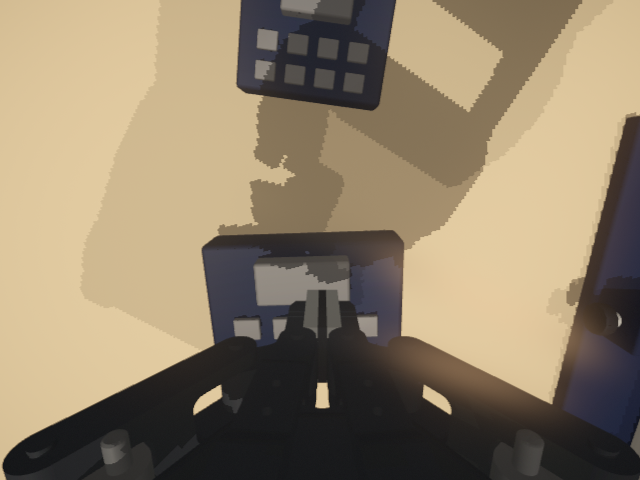

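Request:
move_arm([
  [[-0.05,-0.52,0],[0,0,0],-1],
  [[0,0,0.6],[0,0,0],-1],
  [[0,0,0.6],[0,0,0],-1],
  [[0,0,0],[0,0,0],-1],
])

```text
time_s: 9.97
position: [0.458, -0.2996, 0.061]
tool_rot: [[-0.974, 0.227, 0.008], [0.227, 0.974, -0.016], [-0.011, -0.013, -1.0]]
ft_force: [-0.3, -0.1, -0.5]
grip_width: -0.0002
```

Run:
```python
from h import *
import cv2
for n in ("wrist","top"):
    d=imaging.get_image(n); cv2.imwrite(f"pics/{n}9.png",d["img"])
i=cv2.imread("pics/wrist9.png");cv2.imwrite("pics/w9c.png",cv2.resize(i[200:420,180:440],None,fx=2.5,fy=2.5))
```

```text
(no output)
```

View pics/w9c.png

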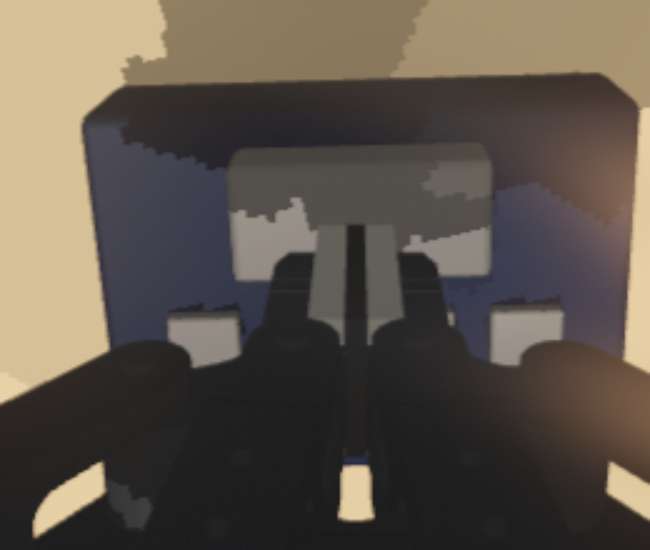

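Run:
```python
from h import *
from rig import readout
d=imaging.get_image("wrist");p=readout.observe()["position"];print(p)
q=p.copy();q[2]=.042
def c(P): return (proj(d,P)-[180,200])*2.5
print(c(q),c(p),"yaw-10 key corners about .456,-.2975")
a=np.radians(-9);R=np.array([[np.cos(a),-np.sin(a)],[np.sin(a),np.cos(a)]])
for x,y in((-13,27),(-13,-27),(13,-27),(13,27)): print(c(np.r_[R@[x/1e3,y/1e3]+[.456,-.2975],.042]))
```

```text
[ 0.45857504 -0.29987146  0.06250834]
[[353.94906868 223.83325047]] [[352.39825213 268.27413965]] yaw-10 key corners about .456,-.2975
[[492.08464961 141.84262249]]
[[225.03189211 158.93551408]]
[[239.11396275 275.11053496]]
[[495.33726871 259.87395367]]
```

Request:
move_arm([
  [[0.05,0.05,0.5],[0,0,0],-1],
  [[0,0,0.35],[0,0,0],-1],
  [[0,0,0.15],[0,0,0],-1],
  [[0,0,0.1],[0,0,0],-1],
])

```text
time_s: 10.45
position: [0.4589, -0.2999, 0.0413]
tool_rot: [[-0.974, 0.227, 0.013], [0.226, 0.974, -0.021], [-0.017, -0.017, -1.0]]
ft_force: [-0.5, 0.5, 2.7]
grip_width: -0.0001
```

Contact at z≈0.041 with 2.7 N, which matches the key's starting spring force. Pressing on.

Request:
move_arm([
  [[0,0,0.12],[0,0,0],-1],
  [[0,0,0.12],[0,0,0],-1],
  [[0,0,0.1],[0,0,0],-1],
])

```text
time_s: 10.7
position: [0.459, -0.3001, 0.0365]
tool_rot: [[-0.974, 0.226, 0.013], [0.226, 0.974, -0.021], [-0.018, -0.018, -1.0]]
ft_force: [-9.7, 8.9, 40.0]
grip_width: 0.0004
```

The key is at the bottom: z 0.0365 with a hard force rise. Let it up.

Request:
move_arm([
  [[0,0,-0.1],[0,0,0],-1],
  [[0,0,-0.3],[0,0,0],-1],
  [[0,0,-0.6],[0,0,0],-1],
  [[0,0,-0.9],[0,0,0],-1],
  [[0,0,-0.9],[0,0,0],-1],
  [[0,0,-0.9],[0,0,0],-1],
  [[0,0,-0.9],[0,0,0],-1],
  [[0.8,0,-0.5],[0,0,0],-1],
  [[0.8,0,-0.5],[0,0,0],-1],
  [[0.8,0,-0.5],[0,0,0],-1],
  [[0.8,0,0],[0,0,0],-1],
  [[0,0,0],[0,0,0],-1],
])

```text
time_s: 11.7
position: [0.3933, -0.2822, 0.1645]
tool_rot: [[-0.974, 0.225, 0.014], [0.224, 0.974, -0.023], [-0.019, -0.019, -1.0]]
ft_force: [0.8, -0.2, -0.3]
grip_width: -0.0005
```

Run:
```python
from h import *
import cv2
for n in ("wrist","top"):
    d=imaging.get_image(n); cv2.imwrite(f"pics/{n}10.png",d["img"])
```

View pics/wrist10.png

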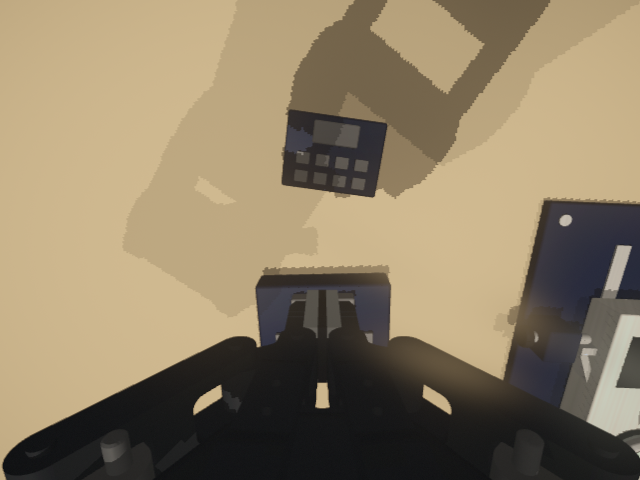

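View pics/top10.png

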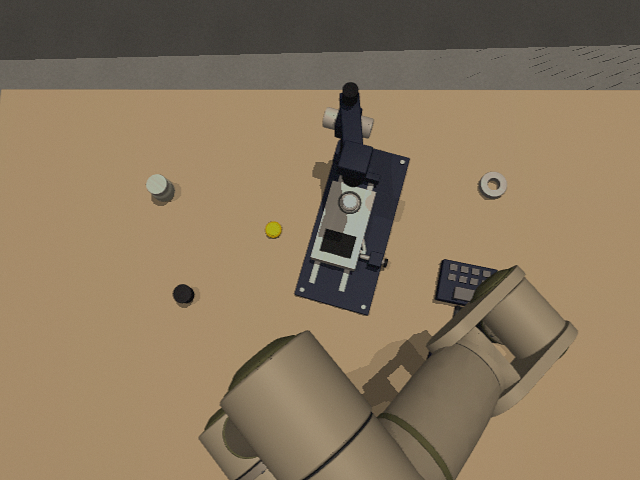

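The carrier is still latched with its front edge at about (311,257). The watch case is in its nest, the bystanders have not moved, and the arm is clear.

```bash
python3 -c "
from rig import job
print(job.close_job())"
```

```text
the job is handed in; nothing more can be done
None
```

I pushed the carrier back to its end stop, let it return and latch, then pressed the wide key once and released it. The job is handed in.

- **Push:** I pushed with the shut fingers. At the end stop the travel stalled, with the TCP at station x 65.5 mm, while the force along the push rose from about 8 N to 19 N. On the way I also read an unexplained upward force on the tool of 7 to 14 N, probably friction on the front face.
- **Latch:** After I let go, the carrier's front corner was at top-view pixel (310.7, 257.3). The prediction for 50 mm of travel was (310.4, 257.2), so it is latched.
- **Key:** I pressed the wide key of the larger box only after that check. Contact came at z 41.3 mm with 2.7 N, and it bottomed at z 36.5 mm. The fingers pressed with 40 N there, more than needed, but well under the 120 N wrist limit. I backed off straight away and the force fell to about zero. I did not see the key return, as the fingers and arm were in the way.
- **Final picture:** The carrier was still latched, the watch case was in its nest, and the jar, loupe, ring gauge and yellow disc were where they stood. The arm was clear. The clock read 11.7 s after the last move.

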